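# Scrape the grease channel of a contact grill and hang the scraper up

### The job

A hard burnt lump of crust lies in the grease channel of the contact grill. Take the channel scraper from its rail and guide its nose slowly (under 8 cm/s) along the channel, pressed lightly on the channel's floor all the way, pushing the crust along the left leg, round the corner and along the back leg under the half-open lid, until it falls from the spout into the drip tray. Then hang the scraper by its hook on the rail's bar again and let it go so gently that it hangs still; touch the crust only with the scraper and leave the lid, the tray and everything else as they are.

Things in the scene. Friction and masses are not known exactly. Their poses are not given: they have to be found in the camera images.
- grill: Contact grill, fixed, black and steel, 164 mm deep (x), 190 mm wide (y). Origin under its centre on the worktop; x to its back, y to its left, z up. On top a dark steel plate: raised ribbed island with a grease channel along its front (a dead end), left and back. Channel 24 mm wide, walls 14 mm high. At the right end of the back leg it runs out through the side wall as an open spout.
- channel_left (a point): Middle of the channel's left leg, on its centre line (grill x = 0, y = +73, z = 52 mm). The leg is straight from x = -32 to +32 mm. The removable plate sits high or low on its seats: the channel's true floor lies up to 3 mm above or below this point's height, the same everywhere; the readings do not show it, it must be felt. The plate does not give under light pressing.
- channel_corner (a point): Centre of the quarter circle (radius 30 mm) by which the centre line passes from the left leg to the back leg (grill x = +32, y = +43, z = 52 mm).
- channel_back (a point): Middle of the channel's back leg, on its centre line (grill x = +62, y = 0, z = 52 mm). The leg is straight from y = +43 mm to the spout's end at y = -132 mm.
- grill_spout (a point): Outlet: middle of the spout's end (grill x = +62, y = -132, z = 52 mm), 37 mm outside the grill's right side, above the drip tray.
- grill_lid (a joint): Opening angle of the grill's lid (rad; 0 shut, grows as it opens), 1.12 to 1.25: it leans forward over the back leg of the channel, so that no upright tool fits there. Lid 186 mm wide, 169 mm from hinge to edge, 35 mm thick; hinge axis along y at grill x = +95, z = 80 mm, stiff (1.5 N m), so the lid stays where it is.
- lid_edge (a point): Middle of the lid's front (now upper) edge; the lid's bar handle stands 21 mm beyond it.
- crust: Hard burnt lump of crust, brown, roundish, 17 mm wide, 12 mm high, 11 to 18 g, loose in the left leg of the channel at the start. Origin: centre of its underside.
- scraper: Channel scraper, 181 mm long: slippery grey nose (ball of radius 9 mm, yields about 1 mm at 12 N), neck and shank 11 mm thick, straight black handle, steel hook at its side. 0.11 to 0.18 kg. Origin: centre of the nose ball; z along the tool to the handle's end. Handle from z = 40 to 172 mm, 20 mm along x, 14 mm along y. It hangs upright on the rail's near side at first.
- scraper_grip (a point): Good place to hold the scraper: in the handle, 140 mm from the nose centre, 45 mm above the hook; pinch it along the tool's y (14 mm).
- scraper_hook (a point): Middle of the underside of the hook's arm, which rests on the bar: x = 17, z = 95 mm in the scraper's frame. The arm is 11 mm wide (y), 6 mm thick and reaches from the handle (x = 10) to x = 29 mm; its lip hangs down to z = 79 mm, so the pocket (x = 10 to 24 mm) is 14 mm wide and 16 mm deep, open downwards.
- rail: Utensil rail, fixed: wooden base 66x150x10 mm, two posts 124 mm apart along its y, round steel bar of radius 5 mm, axis 120 mm up. A small pastry brush is fixed to it at y = +27 to +57 mm, up to 11 mm above the bar; the bar is free from y = -55 to +25 mm. Origin on the worktop under the bar; x away from the robot.
- rail_mid (a point): Middle of the upper bar's axis, 120 mm above the rail's origin. Parallel to it at rail x = -3, z = 80 mm runs a thinner lower bar (radius 4 mm): the hook goes over the upper bar from above, and the handle of a hung scraper leans against the lower bar from the robot's side, upright, its axis at rail x = -17 mm.
- drip_tray: Shallow steel drip tray, loose, 120 mm along its x, 76 mm along y, 26 mm high, walls 3 mm, 0.25 kg, standing right of the grill under the spout, finger tab at its front. Origin: centre of its underside.
- cup: Bystander: small coffee cup with handle, 58x89x56 mm, left behind the grill. Origin: in its underside.
- mug: Bystander: white mug, 92x127x95 mm, at the left behind the utensil rail. Origin: in its underside.
- glass: Bystander: tumbler standing upside down, 69 mm wide, 100 mm high, behind the grill on the left. Origin: in its underside.
- bottle: Bystander: oil bottle, 61 mm wide, 268 mm high, behind the grill on the right. Origin: in its underside.
- carton: Bystander: milk carton, 66x100x182 mm, behind the grill. Origin: in its underside.
- plug: Bystander: black rubber sink plug lying flat, 49 mm wide, 27 mm high, at the front edge, to the right. Origin: in its underside.
- press: Bystander: small coffee press, 59x75x122 mm, at the back, beside the tap. Origin: in its underside.
- water: Bystander: water bottle, 65 mm wide, 207 mm high, at the back left of the hotplates. Origin: in its underside.

How it is judged:
By the outcome, as a careful person would: the job done as asked, in the order asked, and still so for the second after the job is handed in, with the robot touching nothing.
It also fails if it takes over 69 s, if anything falls off the work surface, if the arm or the gripper's body presses on something with over 40 N, if the wrist force passes 120 N, or if a joint passes its speed limit or range.

### The arm

A 7-joint arm with a two-finger parallel gripper is mounted at the origin on a cart in front of the work surface, level with it; the furniture and walls round the work are solid. World frame = base frame: x ahead of the robot, y to its left, z up, the work surface at z = 0. Lengths are in m, angles in rad, forces in N, time in s.
With the tool pointing down it reaches from about 0.425 to 1.025 m from the base axis. Payload 3.6 kg.
Tool frame: the origin (TCP) lies between the finger pads; the fingertips stand 25 mm ahead of it and the grasp point (between the pads) lies 6 mm ahead of it; z points along the fingers, y is the line along which they close (so a half turn about z gives the same grasp; the last joint's range is limited). The gripper opens to 85 mm and grips with 20 to 120 N. Pads are 22 mm wide; open, the fingers measure 114 mm over their backs; the gripper's body (76 mm by 85 mm) begins 54 mm behind the grasp point. The pads swing forward as they close: fully open they stand 13 mm farther back than shut.
Start: joints at [-1.347, 0.591, 0.048, 1.609, -0.033, 0.943, -0.034], TCP at [0.226, 0.689, 0.256] pointing down, gripper open.
Joint ranges: [-2.69, 2.69], [-0.47, 2.24], [-1.27, 1.36], [0.19, 2.51], [-1.53, 4.68], [0.08, 2.07], [-3.09, 3.09]. Speed limits (rad/s): [2.57, 2.57, 3.14, 3.14, 3.14, 3.14, 3.14].

### API

Orientations are given as a 3x3 rotation matrix whose columns are the frame's x, y, z axes.
In Python, from workcell import manip gives the robot as it stands.
- The arm moves only by the shell command python3 -m inch 'ROWS' [OPENING] [FORCE]. ROWS is a JSON list of rows, 1 to 12 of them, each of 6 numbers: dx, dy, dz in m, then a rotation vector rx, ry, rz in rad; each row shifts and turns the commanded pose from where the row before left it, along the tool's axes as they then stand; what a row does not reach is not made up. A row lasts 1/10 s, in which the tool goes at most 0.05 m and 0.15 rad, less where a joint would pass 70% of its speed; a pose out of reach is approached as far as the arm can. OPENING is the opening from 0.0 (shut) to 1.0 (fully open), set as the command begins (- or left out keeps the last). The fingers move at their own pace and stop on an object; FORCE is the grip in N (left out, the last holds). Time passes only in rows, so rows that do not move let the fingers close. It prints the time, the measured TCP pose, the force, the opening and the grip force at its end.
- manip.observe(): the state, without advancing time (a new reading comes with each control period).
- manip.get_image(name): name is "side" or "top"; returns (picture, depth): 480x640x3 uint8, red, green, blue; 480x640 float32, m along the optical axis (not along the pixel's ray), 0 where there is no reading.
- manip.get_calibration(name): a dict with "intrinsics" (3x3 intrinsics, pixels), "dist_coeffs" ([k1, k2, p1, p2, k3] as OpenCV has them; the pictures are not rectified), "xyz" and "orientation" of the camera in the world. Camera axes: x right, y up, looking along -z (the intrinsics and any distortion apply to the point x, -y, -z); pixel columns grow to the right and rows downward; lengths in m; the calibration is good to about 2 mm. A picture is of the moment at which its call begins. get_calibration takes no time and is no camera call.
- manip.hand_in(): hands the job in; it is judged then, once.
The state is a dict: "clock": time; "q": joint angles; "qvel": joint speeds; "tau": joint torques, N m; "tcp_pos": TCP position; "tcp_rot": TCP orientation; "contact_force": force on the tool from outside, world axes, zero at the start; "torque": the same for the moment, N m; "gripper_width": opening from 0.0 (shut) to 1.0 (fully open); "grasp_force": force on a finger pad.
Only numpy, scipy, OpenCV 4.12 (cv2) and the standard library are available. Lean on these libraries where they do the work, as an engineer would, in place of code of your own. Each camera call takes 0.05 s, during which the arm holds its last target. There are 200 camera calls.

## Working session

There is one attempt and no reset: what is moved stays moved. The work goes in short steps, Python scripts to look and compute and a shell command to move; the robot and the scene stay as the last step left them, time stands still between calls to the robot, and variables do not carry over. Pictures are saved under pics/ and viewed, at most 12 in all, crops included, and the job is handed in when it is done.

```bash
ls; mkdir -p pics; cat > h.py <<'E'
import numpy as np, cv2
from workcell import manip
def cal(n):
    c=manip.get_calibration(n); return np.array(c["intrinsics"]),np.array(c["dist_coeffs"]),np.array(c["xyz"]),np.array(c["orientation"])
def ray(n,uv):
    K,d,t,R=cal(n); p=cv2.undistortPoints(np.array(uv,float).reshape(-1,1,2),K,d).reshape(-1,2)
    v=np.c_[p[:,0],-p[:,1],-np.ones(len(p))]; return t,v@R.T
def onz(n,uv,z):
    t,v=ray(n,uv); return t+v*((z-t[2])/v[:,2])[:,None]
def cloud(n,D,uv):
    uv=np.array(uv,int); t,v=ray(n,uv); return t+v*D[uv[:,1],uv[:,0]][:,None]
E
python3 - <<'E'
from h import *
for n in("top","side"):
    i,d=manip.get_image(n); cv2.imwrite(f"pics/{n}0.png",i[:,:,::-1]); np.savez(f"pics/{n}0.npz",i=i,d=d)
    c=cal(n); print(n,c[0].round(1).tolist(),c[1],c[2],c[3].round(3).tolist())
s=manip.observe(); print({k:np.round(v,3).tolist() for k,v in s.items()})
E
```

```text
pics
top [[522.7, 0.0, 323.4], [0.0, 522.7, 242.8], [0.0, 0.0, 1.0]] [0.05066587 0.         0.         0.         0.        ] [0.35726217 0.22833264 1.12522845] [[-0.414, 0.881, -0.228], [-0.91, -0.401, 0.105], [0.001, 0.251, 0.968]]
side [[609.7, 0.0, 326.3], [0.0, 609.7, 247.8], [0.0, 0.0, 1.0]] [-0.15032913  0.          0.          0.          0.        ] [ 0.18363823 -0.35522649  1.03182791] [[0.767, 0.525, -0.369], [-0.642, 0.637, -0.427], [0.01, 0.564, 0.825]]
{'clock': 0.1, 'q': [-1.348, 0.592, 0.048, 1.61, -0.033, 0.943, -0.034], 'qvel': [-0.001, -0.001, -0.0, -0.004, 0.0, 0.0, -0.001], 'tau': [0.004, -55.0, 1.553, -19.883, 0.01, 0.004, 0.0], 'tcp_pos': [0.226, 0.688, 0.255], 'tcp_rot': [[-0.95, 0.311, -0.001], [0.311, 0.95, -0.002], [-0.0, -0.002, -1.0]], 'contact_force': [-0.044, -0.001, -0.217], 'torque': [0.029, -0.05, 0.003], 'grasp_force': 0.0, 'gripper_width': 0.998}
```

View pics/top0.png

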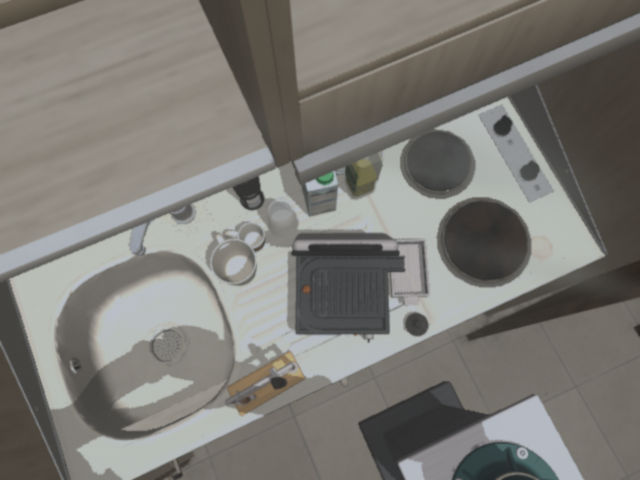

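View pics/side0.png

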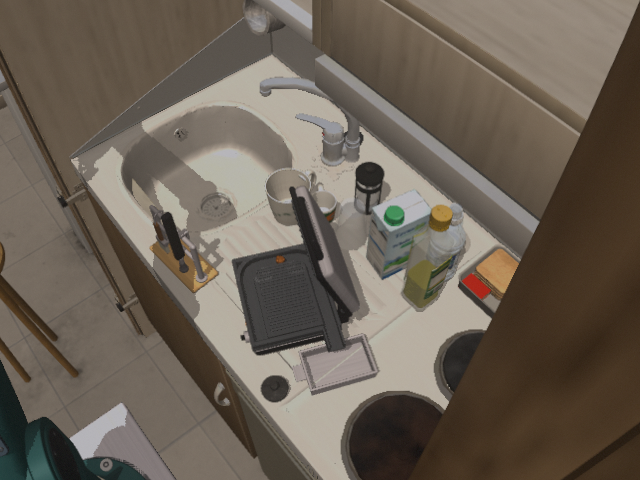

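The top view shows the grill at (295-405, 235-335), crust at (306,289), tray at (410,268), rail at (265,382). In the side view the grill is at (235-355, 190-350) and the scraper hangs at (168,235). I'll zoom in next.

```bash
python3 - <<'E'
import cv2,numpy as np
t=cv2.imread("pics/top0.png");s=cv2.imread("pics/side0.png")
z=lambda i,x,y,w,h,k:cv2.resize(i[y:y+h,x:x+w],None,fx=k,fy=k,interpolation=cv2.INTER_CUBIC)
cv2.imwrite("pics/zg.png",np.vstack([np.hstack([z(t,285,225,160,120,2.5*1),z(s,225,180,160,120,2.5)]),np.hstack([z(t,220,340,100,75,4),z(s,140,195,100,75,4)])]))
E
```

```text
(no output)
```

View pics/zg.png

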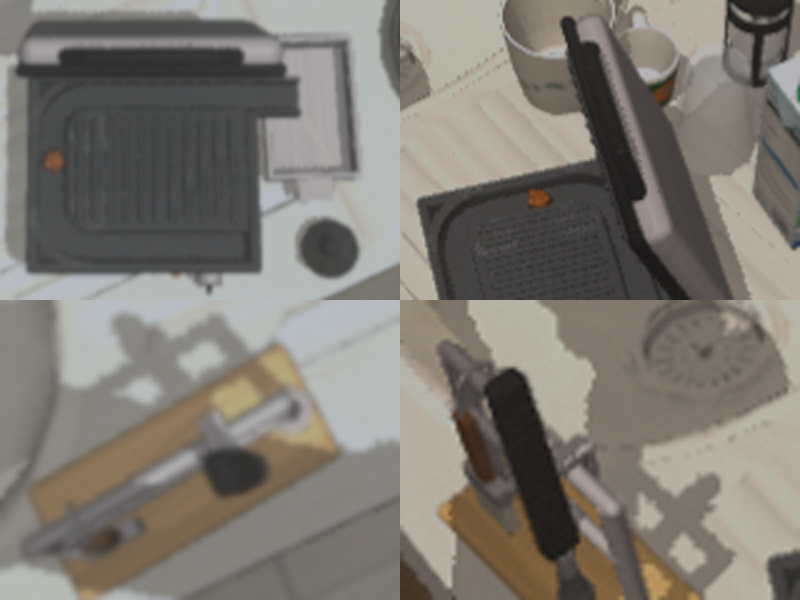

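The zoom shows the crust mid-left-leg: top pixel about (306,289), side about (441,259). The scraper's handle end is near (279,382) in top, its hook is over the bar at about (272,375), and the brush is toward image lower left.

```bash
python3 - <<'E'
from h import *
T=np.load("pics/top0.npz");S=np.load("pics/side0.npz")
vv,uu=np.mgrid[0:480,0:640]; uv=np.c_[uu.ravel(),vv.ravel()]
def box(p):
    r=cv2.minAreaRect((p[:,:2]*1000).astype(np.float32)); return np.round(r[0],1),np.round(r[1],1),round(r[2],1),cv2.boxPoints(r).round(0).tolist()
for n,A in(("top",T),("side",S)):
    P=cloud(n,A["d"],uv).reshape(480,640,3); i=A["i"].astype(int); ok=A["d"]>0
    hsv=cv2.cvtColor(A["i"],cv2.COLOR_RGB2HSV)
    np.save(f"pics/P{n}.npy",P)
    reg=np.zeros((480,640),bool)
    if n=="top": reg[225:345,285:445]=1
    else: reg[180:370,225:385]=1
    z=P[...,2]
    c=reg&(hsv[...,1]>120)&(hsv[...,0]<18)&ok&(z>.03)&(z<.09)
    print(n,"crust",P[c].mean(0).round(4),c.sum(),"zmax",np.percentile(z[c],95).round(4))
    m=reg&ok&(z>.058)&(z<.076)&(hsv[...,2]<110)
    k,l,st,_=cv2.connectedComponentsWithStats(m.astype(np.uint8)); b=1+st[1:,4].argmax(); m=l==b
    print(n,"plate",m.sum(),box(P[m]),np.median(z[m]).round(4))
    h=np.histogram(z[reg&ok&(hsv[...,2]<110)],np.arange(.04,.09,.002)); print(h[0])
    # rail
    reg[:]=0
    if n=="top": reg[335:420,215:310]=1
    else: reg[195:295,135:225]=1
    w=reg&ok&(abs(z-.010)<.006)&(hsv[...,1]>75)&(hsv[...,0]<25)
    print("wood",w.sum(),box(P[w]),np.median(z[w]).round(4))
    bb=reg&ok&(z>.112)&(z<.135)&(hsv[...,1]<60)&(hsv[...,2]>70); print("bar",bb.sum(),box(P[bb]),z[bb].mean())
    hh=reg&ok&(z>.14)&(hsv[...,2]<90); print("handle",hh.sum(),P[hh].min(0).round(3),P[hh].max(0).round(3))
    t2=reg&ok&(z>.190)&(hsv[...,2]<90); 
    if t2.sum()>4: print("htop",t2.sum(),box(P[t2]),P[t2].mean(0).round(4))
E
```

```text
top crust [0.5325 0.1854 0.0625] 28 zmax 0.0669
top plate 4614 (array([479.5, 122. ]), array([225.5, 156.8]), 58.3, [[354.0, 67.0], [487.0, -15.0], [605.0, 177.0], [472.0, 259.0]]) 0.0659
[   0    0    7   82  445  884  771  261   86   64  201  712 1439 1341
  699  194   27    1    0    0    0    0    0    0]
wood 1241 (array([398.9, 338.3]), array([ 62.2, 145.4]), 5.1, [[362.0, 408.0], [374.0, 263.0], [436.0, 269.0], [424.0, 413.0]]) 0.011
bar 457 (array([398.6, 338.1]), array([ 20.6, 137.6]), 7.2, [[380.0, 405.0], [397.0, 269.0], [417.0, 271.0], [400.0, 408.0]]) 0.12570404444263455
handle 118 [0.374 0.296 0.143] [0.394 0.311 0.206]
htop 91 (array([384.1, 304.5]), array([18.6, 14. ]), 5.1, [[374.0, 311.0], [375.0, 297.0], [394.0, 298.0], [393.0, 312.0]]) [0.3842 0.304  0.2011]
side crust [0.5701 0.1926 0.0556] 77 zmax 0.0658
side plate 5166 (array([474.9, 115. ]), array([226. , 144.6]), 62.1, [[358.0, 49.0], [486.0, -19.0], [592.0, 181.0], [464.0, 249.0]]) 0.065
[  62   74   69  279  737 1002  552  203  152  181  441 1305 1819 1203
  480  107   47   25   33   45   51   49   33   23]
wood 1092 (array([398.6, 336.8]), array([ 66.3, 150.8]), 4.9, [[359.0, 409.0], [372.0, 259.0], [438.0, 264.0], [425.0, 415.0]]) 0.0101
bar 301 (array([397.6, 337.1]), array([136.6,  40.2]), 84.3, [[371.0, 271.0], [411.0, 267.0], [424.0, 403.0], [384.0, 407.0]]) 0.12484511754963748
handle 281 [0.374 0.294 0.14 ] [0.394 0.312 0.205]
htop 91 (array([384.1, 302.2]), array([18.7, 14.7]), 17.0, [[373.0, 306.0], [377.0, 292.0], [395.0, 298.0], [391.0, 312.0]]) [0.3832 0.3012 0.1983]
```

```bash
cat > fit.py <<'E'
from h import *
yaw=np.deg2rad(-30); o=np.array([.53,.11])
for it in range(3):
  c,s=np.cos(yaw),np.sin(yaw); R=np.array([[c,-s],[s,c]])
  out=[]
  for n in("top","side"):
    P=np.load(f"pics/P{n}.npy").reshape(-1,3); A=np.load(f"pics/{n}0.npz"); v=A["i"].max(2).ravel()
    g=np.c_[(P[:,:2]-o)@R,P[:,2]]
    m=(v<115)&(g[:,2]>.060)&(g[:,2]<.072)&(abs(g[:,0])<.12)&(abs(g[:,1])<.16)
    q=g[m]
    def edge(q,a,b,lo,hi,sgn):
        X=[];Y=[]
        for k in np.arange(lo,hi,.004):
            w=q[(q[:,a]>=k)&(q[:,a]<k+.004)][:,b]
            if len(w)>3: X.append(k+.002);Y.append(np.percentile(w*sgn,98)*sgn)
        X=np.array(X);Y=np.array(Y)
        f=np.polyfit(X,Y,1)
        for _ in range(3):
            r=abs(np.polyval(f,X)-Y); k=r<=max(np.median(r)*2,.0008); f=np.polyfit(X[k],Y[k],1)
        return f
    F=edge(q,1,0,-.08,.08,-1);L=edge(q,0,1,-.07,.04,1);Rr=edge(q,0,1,-.07,.02,-1)
    if it==2: print(n,"front",F.round(4),"left",L.round(4),"right",Rr.round(4))
    out.append((F,L,Rr))
  sl=np.mean([-o_[0][0] for o_ in out]+[o_[1][0] for o_ in out]+[o_[2][0] for o_ in out])
  # left edge y = a x : rotated by a ; front x = b y : rotated by -b
  fx=np.mean([o_[0][1] for o_ in out])+.082; ly=np.mean([(o_[1][1]+o_[2][1])/2 for o_ in out]); wid=np.mean([o_[1][1]-o_[2][1] for o_ in out])
  o=o+R@[fx,ly]; yaw+=sl
  print(np.rad2deg(yaw).round(2),o.round(4),"width",wid.round(4))
np.save("grill.npy",[*o,yaw])
E
python3 fit.py
cat >> h.py <<'E'
def grill():
    x,y,w=np.load("grill.npy"); c,s=np.cos(w),np.sin(w); return np.array([x,y,0]),np.array([[c,-s,0],[s,c,0],[0,0,1.]])
E
python3 - <<'E'
from h import *
o,R=grill()
for n in("top","side"):
    P=np.load(f"pics/P{n}.npy").reshape(-1,3);A=np.load(f"pics/{n}0.npz"); g=(P-o)@R*1000
    print(n)
    for lo,hi in((-80,-40),(-20,20),(40,80)):
      for z in range(75,270,15):
        w=g[(abs(g[:,2]-z)<4)&(g[:,1]>lo)&(g[:,1]<hi)&(abs(g[:,0])<150)]
        if len(w)>2: print(lo,z,len(w),np.percentile(w[:,0],[2,50,98]).round(0))
    hsv=cv2.cvtColor(A["i"],cv2.COLOR_RGB2HSV).reshape(-1,3)
    m=(hsv[:,1]>120)&(hsv[:,0]<18)&(abs(g[:,0])<60)&(abs(g[:,1]-73)<25)&(g[:,2]>45)&(g[:,2]<75); print("crust",np.median(g[m],0).round(1),np.percentile(g[m],[5,95],axis=0).round(1).tolist())
    # floor: front channel & spout region profiles
    m=(abs(g[:,0])<30)&(g[:,1]>50)&(g[:,1]<97)
    for y in range(56,98,3):
        w=g[m&(abs(g[:,1]-y)<1.5)&((hsv[:,1]<100))]; print(y,len(w),np.median(w[:,2]).round(1) if len(w) else '',end=' | ')
    print()
    m=(g[:,2]>15)&(g[:,2]<35)&(g[:,1]<-100)&(g[:,1]>-230)&(abs(g[:,0]-40)<110)
    print("tray", [a if not hasattr(a,'round') else a for a in cv2.minAreaRect(g[m][:,:2].astype(np.float32))])
    m=(g[:,2]>50)&(g[:,2]<75)&(g[:,1]<-100)&(g[:,1]>-150)&(abs(g[:,0]-60)<40); print("spout",m.sum(),np.percentile(g[m],[3,97],axis=0).round(1).tolist() if m.sum() else '')
E
```

```text
-25.05 [0.4997 0.1229] width 0.1836
-23.71 [0.4981 0.1202] width 0.1816
top front [ 0.024  -0.0815] left [-0.0003  0.0925] right [ 0.0087 -0.0888]
side front [ 0.0037 -0.0829] left [-0.023   0.0892] right [ 0.0186 -0.0921]
-23.94 [0.498  0.1204] width 0.1813
top
-80 75 22 [-35.   7.  34.]
-80 150 19 [96. 97. 97.]
-80 180 4 [87. 88. 88.]
-80 195 22 [80. 81. 81.]
-80 210 7 [74. 74. 74.]
-80 225 30 [34. 36. 37.]
-80 240 230 [34. 44. 65.]
-80 255 18 [39. 45. 51.]
-20 75 21 [-43. -18.  38.]
-20 120 3 [107. 107. 107.]
-20 150 21 [96. 97. 98.]
-20 195 21 [81. 81. 82.]
-20 210 14 [74. 75. 76.]
-20 225 36 [35. 36. 37.]
-20 240 178 [35. 41. 64.]
40 75 9 [-35. -11.  31.]
40 120 5 [107. 107. 108.]
40 150 21 [97. 98. 99.]
40 195 17 [82. 82. 83.]
40 210 20 [75. 75. 76.]
40 225 42 [35. 37. 43.]
40 240 224 [36. 44. 64.]
40 255 22 [40. 45. 50.]
crust [ 5.4 73.2 61.9] [[0.8, 68.1, 59.1], [9.5, 78.4, 66.9]]
56 28 66.4 | 59 58 65.5 | 62 28 52.4 | 65 56 51.8 | 68 24 51.2 | 71 33 52.8 | 74 32 51.0 | 77 25 51.2 | 80 45 52.0 | 83 28 51.3 | 86 58 59.0 | 89 43 65.9 | 92 46 64.4 | 95 30 65.5 | 
tray [(43.54237
[... 747 characters left out ...]
.]
40 75 3 [-42. -13.  27.]
40 105 6 [113. 114. 114.]
40 120 15 [107. 109. 110.]
40 135 12 [101. 103. 104.]
40 150 12 [96. 97. 99.]
40 165 9 [91. 92. 93.]
40 180 16 [85. 86. 88.]
40 195 16 [79. 81. 82.]
40 210 16 [48. 75. 77.]
40 225 37 [35. 37. 71.]
40 240 193 [35. 50. 65.]
40 255 4 [49. 50. 52.]
crust [ 4.8 71.4 62.2] [[-1.3, 66.7, 56.8], [12.3, 79.7, 65.8]]
56 20 66.0 | 59 41 65.1 | 62 22 63.7 | 65 0  | 68 0  | 71 20 52.1 | 74 28 51.4 | 77 21 50.0 | 80 38 51.3 | 83 36 51.8 | 86 122 58.7 | 89 64 63.7 | 92 38 65.1 | 95 14 62.7 | 
tray [(36.88178253173828, -168.2872314453125), (212.21449279785156, 127.72012329101562), 1.2294440269470215]
spout 237 [[42.3, -132.3, 50.1], [73.5, -100.7, 66.6]]
```

```bash
python3 - <<'E'
from h import *
o,R=grill()
G=[]
for n in("top","side"):
    P=np.load(f"pics/P{n}.npy").reshape(-1,3);A=np.load(f"pics/{n}0.npz"); v=A["i"].max(2).ravel(); G.append((P-o)@R*1000)
def prof(g,name,a,b,rng,lo,hi):
    print(name)
    for k in rng:
        w=g[(abs(g[:,a]-k)<4)&(g[:,b]>lo)&(g[:,b]<hi)&(g[:,2]>46)&(g[:,2]<80)]
        hgt=[]
        for q in np.arange(lo,hi,2):
            e=w[abs(w[:,b]-q)<1.5][:,2]; hgt.append(str(int(round(np.median(e))))if len(e) else '--')
        print(k,' '.join(hgt))
for n,g in zip(("top","side"),G):
    prof(g,n+" front leg x -84..-40",1,0,range(-75,60,30),-84,-40)
    prof(g,n+" left leg y 54..98",0,1,range(-45,40,15),54,98)
    prof(g,n+" spout x 36..88",1,0,(-126,-118,-110,-102),36,88)
E
```

```text
top front leg x -84..-40
-75 65 65 64 64 63 51 51 52 53 51 53 52 51 51 52 52 61 64 66 65 66 66
-45 64 66 65 63 63 52 53 52 52 52 51 52 54 54 50 52 61 64 64 65 65 66
-15 63 65 66 66 64 54 51 50 50 49 50 51 51 50 50 51 63 64 64 66 66 66
15 64 66 66 65 65 52 51 51 50 50 50 50 52 50 50 51 62 65 65 66 67 68
45 58 66 67 66 66 51 52 52 52 52 52 52 52 52 52 52 58 66 66 66 67 66
top left leg y 54..98
-45 50 65 58 52 52 51 51 53 52 52 50 51 51 51 50 51 65 66 66 66 65 60
-30 -- 66 65 66 64 54 52 52 51 51 52 53 51 52 51 51 63 65 64 64 64 63
-15 -- 66 65 67 52 52 52 51 52 50 51 51 52 52 52 51 57 65 63 63 66 63
0 -- 67 66 64 52 51 50 52 59 62 58 55 54 50 50 51 60 66 66 64 65 65
15 -- 65 67 66 50 53 52 53 58 58 59 62 52 53 51 50 57 64 64 64 64 63
30 -- 65 67 66 52 53 53 52 52 52 51 53 53 51 53 52 56 65 66 66 65 64
top spout x 36..88
-126 -- -- -- 63 64 65 -- 51 51 53 53 53 51 51 51 52 52 53 61 65 65 -- -- -- -- --
-118 -- -- -- 63 64 64 -- 51 52 53 52 50 51 53 52 52 53 54 62 65 65 -- -- -- -- --
-110 -- -- -- 59 63 66 -- 49 51 53 52 51 50 51 52 52 52 55 63 -- -- -- -- -- -- --
-102 -- -- -- 63 64 6
[... 526 characters left out ...]
64
-30 66 66 66 66 64 -- -- 55 54 51 52 51 50 51 52 53 58 59 64 65 63 --
-15 68 66 66 65 64 -- -- -- 52 52 49 49 50 50 52 52 56 60 64 64 63 62
0 67 67 66 66 64 -- 62 62 61 63 63 62 60 61 57 56 62 63 66 66 66 --
15 66 65 65 65 65 -- 62 62 54 54 58 50 49 52 50 57 57 61 64 64 64 62
30 67 65 66 65 64 -- -- -- 52 52 53 50 50 52 52 58 60 59 65 66 62 61
side spout x 36..88
-126 -- -- -- 61 66 63 49 49 50 50 51 52 50 50 51 51 49 57 64 67 -- -- -- -- -- --
-118 -- -- -- 60 64 64 52 50 50 51 50 49 50 50 50 49 51 56 62 63 -- -- -- -- -- --
-110 -- -- -- 61 64 65 49 49 50 50 50 51 49 50 51 49 50 53 63 64 -- -- -- -- -- --
-102 -- -- -- 54 62 64 51 51 51 51 50 50 51 51 51 51 50 53 61 65 -- -- -- -- -- --
```

```bash
cat >> h.py <<'E'
from scipy.spatial.transform import Rotation as Ro
GY=np.deg2rad(-24.35); c0,s0=np.cos(GY),np.sin(GY); GR=np.array([[c0,-s0,0],[s0,c0,0],[0,0,1]]); GO=np.array([.498,.1204,0])-GR@[.001,0,0]
RY=np.deg2rad(4.9); RR=Ro.from_euler('z',RY).as_matrix(); RO=np.array([.3987,.3375,0])
TH,PH=.6,.3
def work(p,th=None,ph=None):   # p: nose centre in grill frame -> desired TCP pose
    th=TH if th is None else th; ph=PH if ph is None else ph
    Rt=GR@Ro.from_euler('y',-th).as_matrix()
    hz=GR@np.array([np.sin(ph),0,-np.cos(ph)]); hy=GR[:,1]; hx=np.cross(hy,hz)
    return GO+GR@np.array(p)+Rt@[0,0,.14]-.006*hz, np.c_[hx,hy,hz]
def hang(p,d=None):    # p: nose centre in rail frame, tool upright
    d=TH-PH if d is None else d
    hz=RR@np.array([-np.sin(d),0,-np.cos(d)]); hy=RR[:,1]; hx=np.cross(hy,hz)
    return RO+RR@(np.array(p)+[0,0,.14])-.006*hz, np.c_[hx,hy,hz]
def rows(tgt,step=.04,ang=.12,start=None,n=None):
    if start is None:
        s=manip.observe(); p0,R0=np.array(s["tcp_pos"]),np.array(s["tcp_rot"])
    else: p0,R0=start
    dp=R0.T@(tgt[0]-p0); rv=Ro.from_matrix(R0.T@tgt[1]).as_rotvec()
    n=n or max(1,int(np.ceil(max(np.linalg.norm(dp)/step,np.linalg.norm(rv)/ang))))
    S=sum(Ro.from_rotvec(rv/n*k).as_matrix() for k in range(n))
    print(n,"rows of",np.r_[np.linalg.solve(S,dp),rv/n].round(4).tolist(),"dist",np.linalg.norm(tgt[0]-p0).round(4))
def st():
    s=manip.observe(); print("t",s["clock"],"F",np.round(s["contact_force"],2),"w",round(s["gripper_width"],3),"g",round(s["grasp_force"],1),"q",np.round(s["q"],2)); return s
E
python3 - <<'E'
from h import *
s=st(); p=np.array(s["tcp_pos"]),np.array(s["tcp_rot"])
a=(p[0]+[0.02,-.1,.10],p[1]); rows(a)
b=work([.062,-.125,.161]); print(b[0].round(3)); rows(b,start=a)
h=hang([-.017,-.033,.03]);print("hang",h[0].round(3))
E
```

```text
t 0.1 F [-0.04 -0.   -0.22] w 0.998 g 0.0 q [-1.35  0.59  0.05  1.61 -0.03  0.94 -0.03]
4 rows of [-0.0125, -0.0223, -0.025, 0.0, 0.0, 0.0] dist 0.1428
[0.428 0.015 0.282]
16 rows of [-0.0228, -0.0293, 0.008, 0.0009, -0.0187, 0.0067] dist 0.6064
hang [0.386 0.303 0.176]
```

```bash
python3 -m inch '[[-0.0125,-0.0223,-0.025,0,0,0],[-0.0125,-0.0223,-0.025,0,0,0],[-0.0125,-0.0223,-0.025,0,0,0],[-0.0125,-0.0223,-0.025,0,0,0],[-0.0228,-0.0293,0.008,0.0009,-0.0187,0.0067],[-0.0228,-0.0293,0.008,0.0009,-0.0187,0.0067],[-0.0228,-0.0293,0.008,0.0009,-0.0187,0.0067],[-0.0228,-0.0293,0.008,0.0009,-0.0187,0.0067],[-0.0228,-0.0293,0.008,0.0009,-0.0187,0.0067],[-0.0228,-0.0293,0.008,0.0009,-0.0187,0.0067],[-0.0228,-0.0293,0.008,0.0009,-0.0187,0.0067],[-0.0228,-0.0293,0.008,0.0009,-0.0187,0.0067]]'
python3 -m inch '[[-0.0228,-0.0293,0.008,0.0009,-0.0187,0.0067],[-0.0228,-0.0293,0.008,0.0009,-0.0187,0.0067],[-0.0228,-0.0293,0.008,0.0009,-0.0187,0.0067],[-0.0228,-0.0293,0.008,0.0009,-0.0187,0.0067],[-0.0228,-0.0293,0.008,0.0009,-0.0187,0.0067],[-0.0228,-0.0293,0.008,0.0009,-0.0187,0.0067],[-0.0228,-0.0293,0.008,0.0009,-0.0187,0.0067],[-0.0228,-0.0293,0.008,0.0009,-0.0187,0.0067],[0,0,0,0,0,0]]'
python3 -c "
from h import *
st(); rows(work([.062,-.125,.161])); rows(work([.062,-.125,.061]))"
```

```text
clock: 1.3
tcp_pos: [0.3427, 0.3036, 0.3045]
tcp_rot: [[-0.922, 0.362, 0.138], [0.358, 0.932, -0.058], [-0.15, -0.004, -0.989]]
contact_force: [0.1, -0.2, -0.3]
gripper_width: 1.007
grasp_force: 0.0
clock: 2.2
tcp_pos: [0.4287, 0.0107, 0.2814]
tcp_rot: [[-0.867, 0.42, 0.267], [0.401, 0.908, -0.124], [-0.294, -0.0, -0.956]]
contact_force: [0.3, 1.3, 0.6]
gripper_width: 0.998
grasp_force: 0.0
t 2.2 F [0.31 1.26 0.63] w 0.998 g 0.0 q [-0.68  0.1   0.47  2.38  0.31  0.45  0.65]
1 rows of [0.0016, 0.0035, -0.0014, -0.0026, -0.0013, -0.008] dist 0.0041
3 rows of [0.0103, 0.0012, 0.0314, -0.0009, -0.0004, -0.0027] dist 0.0992
```

```bash
python3 -m inch '[[0.0103,0.0012,0.0314,-0.0009,-0.0004,-0.0027],[0.0103,0.0012,0.0314,-0.0009,-0.0004,-0.0027],[0.0103,0.0012,0.0314,-0.0009,-0.0004,-0.0027],[0,0,0,0,0,0]]'
python3 -c "
from h import *
s=st(); rows(work([.062,-.125,.061]))
p=np.array(s['tcp_pos']),np.array(s['tcp_rot'])
u=(p[0]+[-.05,.05,.2],p[1]); rows(u); a=hang([-.017,-.033,.13]); rows(a,start=u); print(a[0].round(3)); rows(hang([-.017,-.033,.03]),start=a)"
```

```text
clock: 2.6
tcp_pos: [0.4272, 0.0197, 0.1793]
tcp_rot: [[-0.877, 0.403, 0.264], [0.384, 0.915, -0.121], [-0.29, -0.005, -0.957]]
contact_force: [-0.3, 0.0, 0.9]
gripper_width: 0.998
grasp_force: 0.0
t 2.6 F [-0.27  0.05  0.85] w 0.998 g 0.0 q [-0.63  0.35  0.45  2.49  0.3   0.11  0.64]
1 rows of [-0.0039, -0.0041, -0.0019, -0.0019, -0.0056, 0.0116] dist 0.006
6 rows of [0.0008, 0.0041, -0.0351, 0.0, 0.0, 0.0] dist 0.2121
7 rows of [0.006, 0.034, 0.0138, -0.0005, 0.0829, -0.0725] dist 0.2557
[0.386 0.303 0.276]
3 rows of [-0.0099, 0.0, 0.0318, 0.0, 0.0, 0.0] dist 0.1
```

```bash
sed -i 's/^TH,PH=.*/TH,PH=.6,.2/' h.py; python3 -m inch '[[0,0.004,-0.035,0,0,0],[0,0.004,-0.035,0,0,0],[0,0.004,-0.035,0,0,0],[0,0.004,-0.035,0,0,0],[0,0.004,-0.035,0,0,0],[0,0.004,-0.035,0,0,0]]'
python3 -c "
from h import *
s=st(); a=hang([-.017,-.033,.13]); rows(a); print(a[0].round(3)); rows(hang([-.017,-.033,.03]),start=a)"
```

```text
clock: 3.2
tcp_pos: [0.3811, 0.0662, 0.3862]
tcp_rot: [[-0.873, 0.404, 0.273], [0.387, 0.915, -0.115], [-0.296, 0.005, -0.955]]
contact_force: [0.1, 0.2, -0.3]
gripper_width: 0.998
grasp_force: 0.0
t 3.2 F [ 0.06  0.16 -0.3 ] w 0.998 g 0.0 q [-0.98 -0.16  0.45  2.29  0.41  0.85  0.38]
8 rows of [0.0052, 0.0303, 0.0133, 0.0038, 0.0859, -0.0638] dist 0.2618
[0.387 0.303 0.276]
3 rows of [-0.013, 0.0, 0.0307, 0.0, 0.0, 0.0] dist 0.1
```

```bash
python3 -m inch '[[0.0052,0.0303,0.0133,0.0038,0.0859,-0.0638],[0.0052,0.0303,0.0133,0.0038,0.0859,-0.0638],[0.0052,0.0303,0.0133,0.0038,0.0859,-0.0638],[0.0052,0.0303,0.0133,0.0038,0.0859,-0.0638],[0.0052,0.0303,0.0133,0.0038,0.0859,-0.0638],[0.0052,0.0303,0.0133,0.0038,0.0859,-0.0638],[0.0052,0.0303,0.0133,0.0038,0.0859,-0.0638],[0.0052,0.0303,0.0133,0.0038,0.0859,-0.0638],[0,0,0,0,0,0]]' 0.6
python3 -c "
from h import *
s=st(); a=hang([-.017,-.033,.13]); rows(a); rows(hang([-.017,-.033,.03]),step=.03)"
```

```text
clock: 4.1
tcp_pos: [0.3865, 0.3085, 0.2718]
tcp_rot: [[-0.915, -0.093, -0.392], [-0.085, 0.996, -0.036], [0.394, 0.0, -0.919]]
contact_force: [-0.2, -0.7, -0.2]
gripper_width: 0.6
grasp_force: 0.0
t 4.1 F [-0.22 -0.72 -0.18] w 0.6 g 0.0 q [-0.91  0.45  0.37  1.94 -0.36  1.18  1.32]
1 rows of [0.0015, -0.0051, -0.0034, -0.0023, -0.0051, 0.0067] dist 0.0063
4 rows of [-0.0094, -0.0013, 0.0221, -0.0006, -0.0013, 0.0017] dist 0.0964
```

```bash
python3 -m inch '[[-0.0094,-0.0013,0.0221,-0.0006,-0.0013,0.0017],[-0.0094,-0.0013,0.0221,-0.0006,-0.0013,0.0017],[-0.0094,-0.0013,0.0221,-0.0006,-0.0013,0.0017],[-0.0094,-0.0013,0.0221,-0.0006,-0.0013,0.0017],[0,0,0,0,0,0]]' 0.6
python3 - <<'E'
from h import *
st(); rows(hang([-.017,-.033,.03]))
i,d=manip.get_image("side"); j,_=manip.get_image("top")
z=lambda i,x,y,w,h,k:cv2.resize(i[y:y+h,x:x+w],None,fx=k,fy=k,interpolation=cv2.INTER_CUBIC)
cv2.imwrite("pics/g1.png",np.hstack([z(i,100,140,160,180,2.5),z(j,200,280,160,180,2.5)])[:,:,::-1])
E
```

```text
clock: 4.6
tcp_pos: [0.3869, 0.2973, 0.1761]
tcp_rot: [[-0.919, -0.078, -0.387], [-0.07, 0.997, -0.035], [0.389, -0.004, -0.921]]
contact_force: [-1.5, -0.6, 0.8]
gripper_width: 0.6
grasp_force: 0.0
t 4.6 F [-1.48 -0.61  0.77] w 0.6 g 0.0 q [-0.87  0.58  0.33  2.02 -0.43  0.99  1.41]
1 rows of [-0.0007, 0.0061, 0.0003, -0.0013, 0.0004, -0.0085] dist 0.0061
```

View pics/g1.png

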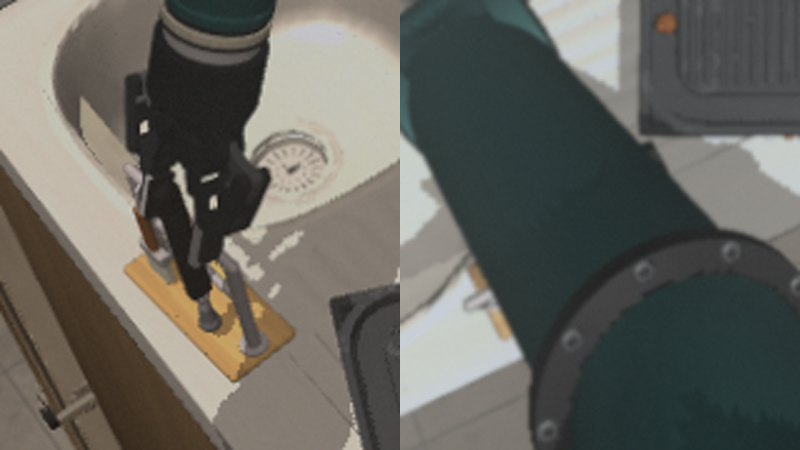

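The side view shows the handle between the open fingers (crop px 185,215), with the hook on the bar. I'll correct y and close.

```bash
python3 -m inch '[[0,0.0055,0,0,0,-0.0085],[0,0,0,0,0,0],[0,0,0,0,0,0]]' 0.6
python3 -m inch '[[0,0,0,0,0,0],[0,0,0,0,0,0],[0,0,0,0,0,0],[0,0,0,0,0,0],[0,0,0,0,0,0],[0,0,0,0,0,0],[0,0,0,0,0,0],[0,0,0,0,0,0]]' 0.0 70
python3 -c "
from h import *
s=st(); rows(hang([-.017,-.033,.03])); np.savez('grasp.npz',p=s['tcp_pos'],R=s['tcp_rot'])
p=np.array(s['tcp_pos']),np.array(s['tcp_rot']); rows((p[0]+[0,0,.04],p[1]),step=.02)"
```

```text
clock: 5.0
tcp_pos: [0.3885, 0.3042, 0.1772]
tcp_rot: [[-0.92, -0.086, -0.383], [-0.08, 0.996, -0.032], [0.385, 0.002, -0.923]]
contact_force: [0.3, -0.1, -0.4]
gripper_width: 0.597
grasp_force: 0.0
clock: 5.8
tcp_pos: [0.3882, 0.3037, 0.1764]
tcp_rot: [[-0.919, -0.086, -0.385], [-0.079, 0.996, -0.032], [0.386, 0.001, -0.922]]
contact_force: [-0.0, 0.9, 4.7]
gripper_width: 0.152
grasp_force: 69.0
t 5.8 F [-0.04  0.92  4.7 ] w 0.152 g 69.0 q [-0.87  0.58  0.33  2.01 -0.43  0.99  1.41]
1 rows of [0.0009, -0.0002, 0.0013, 0.0005, 0.0036, 0.0004] dist 0.0016
3 rows of [0.0051, 0.0, -0.0123, 0.0, 0.0, 0.0] dist 0.04
```

```bash
python3 -m inch '[[0.0051,0,-0.0123,0,0,0],[0.0051,0,-0.0123,0,0,0],[0.0051,0,-0.0123,0,0,0],[0.0102,0,-0.0246,0,0,0],[0.0102,0,-0.0246,0,0,0],[0.0102,0,-0.0246,0,0,0],[0,0,0,0,0,0]]'
cat >> h.py <<'E'
def T(p,R):
    M=np.eye(4); M[:3,:3]=R; M[:3,3]=p; return M
_g=np.load('grasp.npz'); _H=T(_g['p'],_g['R'])
_yr=(RR.T@(_g['p']-RO))[1]-.006*0
_hy=_g['R'][:,1]; _x=np.cross(_hy,[0,0,1]); _x/=np.linalg.norm(_x); _Rt=np.c_[_x,np.cross([0,0,1],_x),[0,0,1]]
TOOLH=T(RO+RR@[-.017,_yr,.030],_Rt)
X=np.linalg.inv(_H)@TOOLH      # tool in hand
def tcp_for(p,R):              # world nose pose -> TCP
    M=T(p,R)@np.linalg.inv(X); return M[:3,3],M[:3,:3]
def work(p,th=TH): return tcp_for(GO+GR@np.array(p),GR@Ro.from_euler('y',-th).as_matrix())
def nose():
    s=manip.observe(); M=T(s['tcp_pos'],s['tcp_rot'])@X; g=GR.T@(M[:3,3]-GO); R=GR.T@M[:3,:3]
    print("nose grill mm",(g*1000).round(1),"tool z",R[:,2].round(3)); return g
E
python3 - <<'E'
from h import *
st(); print(X.round(4).tolist()); nose()
a=work([-.020,.073,.14]); b=work([-.020,.073,.071]); print(a[0].round(3))
rows(a); rows(b,start=a)
i,d=manip.get_image("side")
cv2.imwrite("pics/g2.png",cv2.resize(i[60:300,60:320],None,fx=2,fy=2)[:,:,::-1])
E
```

```text
clock: 6.5
tcp_pos: [0.3905, 0.3042, 0.3]
tcp_rot: [[-0.922, -0.085, -0.379], [-0.081, 0.996, -0.028], [0.38, 0.005, -0.925]]
contact_force: [0.3, -0.3, -1.6]
gripper_width: 0.153
grasp_force: 68.6
t 6.5 F [ 0.27 -0.32 -1.59] w 0.153 g 68.6 q [-0.92  0.41  0.38  1.92 -0.34  1.22  1.3 ]
[[-0.9224, -0.0003, 0.3861, -0.0532], [-0.0, 1.0, 0.0007, -0.0001], [-0.3861, 0.0006, -0.9224, 0.1364], [0.0, 0.0, 0.0, 1.0]]
nose grill mm [-175.3  122.3  153.6] tool z [-0.004 -0.007  1.   ]
[0.436 0.228 0.263]
7 rows of [-0.0088, -0.0097, 0.0044, -0.0063, -0.0831, 0.0736] dist 0.096
2 rows of [0.007, -0.0, 0.0338, 0.0, 0.0, 0.0] dist 0.069
```

View pics/g2.png

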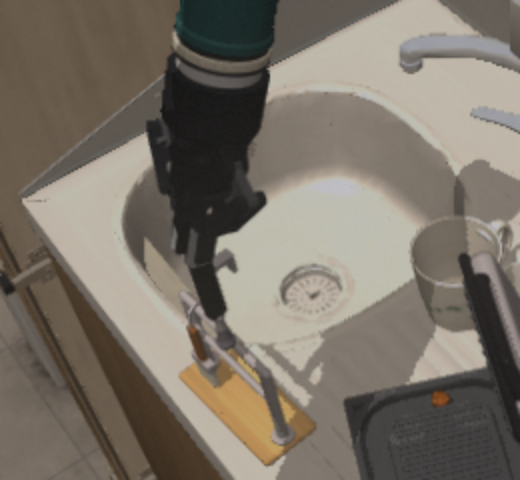

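The scraper is held upright and clear of the rail (nose at crop px 225,340); crust is still at (440,398). Next I move over the left leg.

```bash
python3 -m inch '[[-0.0088,-0.0097,0.0044,-0.0063,-0.0831,0.0736],[-0.0088,-0.0097,0.0044,-0.0063,-0.0831,0.0736],[-0.0088,-0.0097,0.0044,-0.0063,-0.0831,0.0736],[-0.0088,-0.0097,0.0044,-0.0063,-0.0831,0.0736],[-0.0088,-0.0097,0.0044,-0.0063,-0.0831,0.0736],[-0.0088,-0.0097,0.0044,-0.0063,-0.0831,0.0736],[-0.0088,-0.0097,0.0044,-0.0063,-0.0831,0.0736],[0,0,0,0,0,0],[0,0,0,0,0,0]]'
python3 - <<'E'
from h import *
st(); nose(); rows(work([-.020,.073,.14])); rows(work([-.020,.073,.075]),step=.025)
E
```

```text
clock: 7.45
tcp_pos: [0.4331, 0.2279, 0.2588]
tcp_rot: [[-0.895, 0.409, 0.176], [0.4, 0.912, -0.088], [-0.196, -0.008, -0.981]]
contact_force: [1.3, 1.0, -1.6]
gripper_width: 0.155
grasp_force: 68.3
t 7.45 F [ 1.27  0.99 -1.65] w 0.155 g 68.3 q [-1.24  0.32  0.7   2.21 -0.07  0.58  0.63]
nose grill mm [-23.6  70.3 135.5] tool z [-0.56   0.006  0.829]
1 rows of [-0.0036, 0.0017, -0.0034, -0.0083, -0.0059, 0.0045] dist 0.0052
3 rows of [0.0031, 0.0007, 0.0201, -0.0028, -0.002, 0.0015] dist 0.0611
```

```bash
python3 -m inch '[[0.0031,0.0007,0.0201,-0.0028,-0.002,0.0015],[0.0031,0.0007,0.0201,-0.0028,-0.002,0.0015],[0.0031,0.0007,0.0201,-0.0028,-0.002,0.0015],[0,0,0,0,0,0],[0,0,0,0,0,0]]'
python3 - <<'E'
from h import *
st(); g=nose()
i,d=manip.get_image("side"); j,e=manip.get_image("top")
z=lambda i,x,y,w,h,k:cv2.resize(i[y:y+h,x:x+w],None,fx=k,fy=k,interpolation=cv2.INTER_CUBIC)
K,dc,t,R=cal("side"); M=(GO+GR@g-t)@R
print("pred side px",cv2.projectPoints(np.array([[M[0],-M[1],-M[2]]]),np.zeros(3),np.zeros(3),K,dc)[0].ravel())
K,dc,t,R=cal("top"); M=(GO+GR@g-t)@R
print("pred top px",cv2.projectPoints(np.array([[M[0],-M[1],-M[2]]]),np.zeros(3),np.zeros(3),K,dc)[0].ravel())
cv2.imwrite("pics/n1.png",np.hstack([z(i,220,220,80,100,5),z(j,270,250,80,100,5)])[:,:,::-1])
E
```

```text
clock: 7.95
tcp_pos: [0.4383, 0.2284, 0.1985]
tcp_rot: [[-0.891, 0.414, 0.187], [0.406, 0.91, -0.082], [-0.204, 0.002, -0.979]]
contact_force: [-0.6, 0.1, -1.2]
gripper_width: 0.15
grasp_force: 68.3
t 7.95 F [-0.63  0.14 -1.24] w 0.15 g 68.3 q [-1.14  0.43  0.6   2.26 -0.16  0.41  0.7 ]
nose grill mm [-18.   73.9  75.8] tool z [-0.566 -0.     0.824]
pred side px [266.78019614 256.73423482]
pred top px [305.94235071 299.51528585]
```

View pics/n1.png

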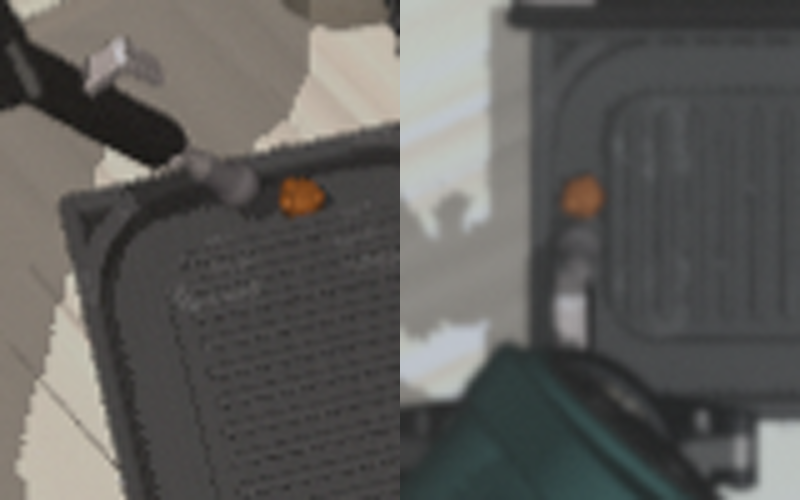

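The nose sits at the predicted pixels in both views (side 267,257; top 305,299), 14 mm short of the crust. I'll feel for the floor now.

```bash
python3 -m inch '[[0.003,0,0.0049,0,0,0],[0.003,0,0.0049,0,0,0],[0,0,0,0,0,0],[0,0,0,0,0,0]]' | grep -E 'force|clock'; python3 -c "from h import *;st();nose()"
for k in 1 2 3 4; do echo; done >/dev/null
python3 -m inch '[[0.0003,0,0.0015,0,0,0],[0,0,0,0,0,0],[0,0,0,0,0,0]]' >/dev/null; python3 -c "from h import *;st();nose()"
python3 -m inch '[[0.0003,0,0.0015,0,0,0],[0,0,0,0,0,0],[0,0,0,0,0,0]]' >/dev/null; python3 -c "from h import *;st();nose()"
```

```text
clock: 8.45
contact_force: [-0.5, -0.5, -1.8]
grasp_force: 68.3
t 8.45 F [-0.53 -0.5  -1.75] w 0.153 g 68.3 q [-1.13  0.44  0.59  2.28 -0.17  0.38  0.7 ]
nose grill mm [-22.7  73.4  64.8] tool z [-0.566 -0.     0.824]
t 8.75 F [-0.39  0.   -2.37] w 0.155 g 68.3 q [-1.13  0.44  0.58  2.28 -0.18  0.38  0.7 ]
nose grill mm [-22.3  73.5  63.4] tool z [-0.567 -0.001  0.824]
t 9.05 F [-0.35  0.19 -1.6 ] w 0.155 g 68.3 q [-1.12  0.45  0.58  2.28 -0.18  0.38  0.7 ]
nose grill mm [-22.4  73.4  61.8] tool z [-0.567 -0.     0.824]
```

```bash
python3 -m inch '[[0.0002,0,0.001,0,0,0],[0,0,0,0,0,0],[0,0,0,0,0,0]]' >/dev/null; python3 -c "from h import *;st();nose()"
python3 -m inch '[[0.0002,0,0.001,0,0,0],[0,0,0,0,0,0],[0,0,0,0,0,0]]' >/dev/null; python3 -c "from h import *;st();nose()"
python3 -m inch '[[0.0002,0,0.001,0,0,0],[0,0,0,0,0,0],[0,0,0,0,0,0]]' >/dev/null; python3 -c "from h import *;st();nose()"
```

```text
t 9.35 F [-0.08 -0.16 -2.1 ] w 0.153 g 68.3 q [-1.12  0.45  0.58  2.28 -0.18  0.37  0.7 ]
nose grill mm [-22.4  73.5  60.8] tool z [-0.567 -0.001  0.824]
t 9.65 F [-1.12 -0.94 -1.69] w 0.155 g 68.3 q [-1.12  0.45  0.58  2.28 -0.18  0.37  0.7 ]
nose grill mm [-22.4  73.4  59.7] tool z [-0.567 -0.001  0.824]
t 9.95 F [-1.41 -0.67  2.26] w 0.15 g 69.1 q [-1.12  0.45  0.57  2.28 -0.18  0.37  0.7 ]
nose grill mm [-22.2  73.7  59. ] tool z [-0.567 -0.001  0.824]
```

```bash
python3 - <<'E'
from h import *
s=manip.observe(); R=np.array(s["tcp_rot"]); A=R.T@GR
print("x",A[:,0].round(3),"y",A[:,1].round(3),"z",A[:,2].round(3))
E
python3 -m inch '[[0.0003,0,0.0002,0,0,0],[-0.0039,0,0.0008,0,0,0],[-0.0039,0,0.0008,0,0,0],[-0.0039,0,0.0008,0,0,0],[-0.0039,0,0.0008,0,0,0],[0,0,0,0,0,0]]' >/dev/null; python3 -c "from h import *;st();nose()"
```

```text
x [-0.979  0.002  0.205] y [0.002 1.    0.003] z [-0.205  0.003 -0.979]
t 10.55 F [0.47 0.15 0.94] w 0.155 g 68.7 q [-1.08  0.46  0.56  2.26 -0.18  0.37  0.73]
nose grill mm [-5.6 74.4 59.1] tool z [-0.568 -0.002  0.823]
```

```bash
python3 -m inch '[[-0.0037,-0.0002,0.0010,0,0,0],[-0.0037,-0.0002,0.0009,0,0,0],[-0.0037,-0.0002,0.0008,0,0,0],[-0.0037,-0.0002,0.0008,0,0,0],[-0.0037,-0.0002,0.0008,0,0,0]]' >/dev/null; python3 -c "from h import *;st();nose()"
python3 -m inch '[[-0.0037,0,0.0008,0,0,0],[-0.0037,0,0.0008,0,0,0],[-0.0037,0,0.0008,0,0,0],[-0.0037,0,0.0008,0,0,0]]' >/dev/null; python3 -c "from h import *;st();nose()"
```

```text
t 11.05 F [-6.25  2.34 12.64] w 0.153 g 70.5 q [-1.03  0.47  0.54  2.24 -0.18  0.38  0.77]
nose grill mm [11.3 73.9 58.7] tool z [-0.565 -0.003  0.825]
t 11.45 F [-6.42  3.33 13.98] w 0.155 g 70.6 q [-0.99  0.47  0.53  2.22 -0.19  0.38  0.79]
nose grill mm [26.2 73.8 58.6] tool z [-0.565 -0.003  0.825]
```

```bash
python3 -m inch '[[-0.0040,0,0.0003,0,0,0],[-0.0039,-0.0003,0.0008,0,0,0],[0,0,0,0,0,0]]' >/dev/null; python3 -c "from h import *;st();nose()"
```

```text
t 11.75 F [0.48 0.72 2.3 ] w 0.157 g 68.9 q [-0.97  0.48  0.53  2.21 -0.18  0.39  0.8 ]
nose grill mm [36.1 72.9 59.1] tool z [-0.568 -0.002  0.823]
```

```bash
python3 -m inch '[[-0.0038,-0.0008,0.0008,0,0,0],[-0.0036,-0.0013,0.0008,0,0,0],[-0.0034,-0.0017,0.0007,0,0,0]]' >/dev/null; python3 -c "from h import *;st();nose()"
python3 -m inch '[[-0.0032,-0.0022,0.0007,0,0,0],[-0.0029,-0.0026,0.0006,0,0,0]]' >/dev/null; python3 -c "
from h import *
st();nose()
i,d=manip.get_image('side'); cv2.imwrite('pics/a1.png',cv2.resize(i[200:360,220:400],None,fx=3,fy=3,interpolation=cv2.INTER_CUBIC)[:,:,::-1])"
```

```text
t 12.05 F [-2.79  2.98  8.52] w 0.153 g 70.0 q [-0.94  0.48  0.52  2.21 -0.19  0.39  0.82]
nose grill mm [45.9 70.3 59. ] tool z [-0.566 -0.004  0.824]
t 12.25 F [-1.72  3.45  5.08] w 0.154 g 69.7 q [-0.92  0.48  0.51  2.2  -0.19  0.38  0.84]
nose grill mm [52.9 65.9 59.1] tool z [-0.567 -0.004  0.823]
```

View pics/a1.png

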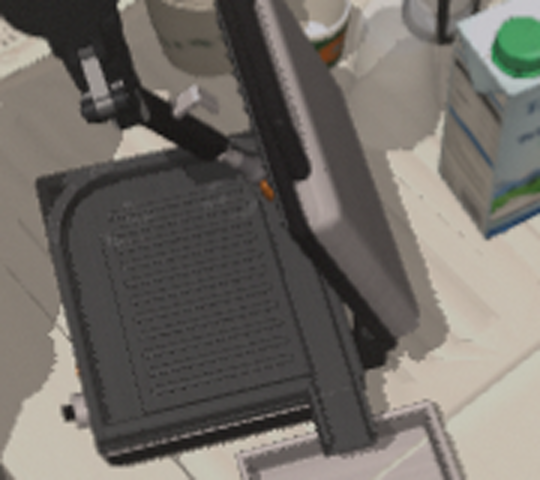

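The crust (crop 267,188) is just ahead of the nose at (245,165), turning the corner as intended.

```bash
python3 -m inch '[[-0.0025,-0.0030,0.0005,0,0,0],[-0.0021,-0.0033,0.0005,0,0,0],[-0.0017,-0.0035,0.0004,0,0,0]]' >/dev/null; python3 -c "from h import *;st();nose()"
python3 -m inch '[[-0.0012,-0.0037,0.0003,0,0,0],[-0.0007,-0.0038,0.0002,0,0,0],[-0.0002,-0.0039,0,0,0,0]]' >/dev/null; python3 -c "from h import *;st();nose()"
```

```text
t 12.6 F [0.1  2.89 6.19] w 0.153 g 69.9 q [-0.89  0.47  0.51  2.21 -0.18  0.38  0.86]
nose grill mm [59.9 55.5 59. ] tool z [-0.568 -0.004  0.823]
t 12.9 F [1.3  2.97 4.59] w 0.155 g 70.1 q [-0.88  0.47  0.5   2.23 -0.18  0.36  0.87]
nose grill mm [62.3 43.5 58.9] tool z [-0.568 -0.003  0.823]
```

```bash
python3 -m inch '[[0,-0.004,0,0,0,0],[0,-0.004,0,0,0,0],[0,-0.004,0,0,0,0],[0,-0.004,0,0,0,0],[0,-0.004,0,0,0,0]]' >/dev/null; python3 -c "from h import *;st();nose()"
python3 -m inch '[[0,-0.004,0,0,0,0],[0,-0.004,0,0,0,0],[0,-0.004,0,0,0,0],[0,-0.004,0,0,0,0],[0,-0.004,0,0,0,0]]' >/dev/null; python3 -c "from h import *;st();nose()"
```

```text
t 13.4 F [1.01 4.27 5.62] w 0.155 g 70.2 q [-0.85  0.45  0.5   2.26 -0.18  0.34  0.9 ]
nose grill mm [62.2 22.9 58.8] tool z [-0.568 -0.002  0.823]
t 13.9 F [-0.37  4.06  5.07] w 0.156 g 70.2 q [-0.82  0.43  0.49  2.29 -0.17  0.32  0.92]
nose grill mm [62.2  3.  58.8] tool z [-0.568 -0.002  0.823]
```

Very steady; continuing.

```bash
python3 -m inch '[[0,-0.004,0,0,0,0],[0,-0.004,0,0,0,0],[0,-0.004,0,0,0,0],[0,-0.004,0,0,0,0],[0,-0.004,0,0,0,0],[0,-0.004,0,0,0,0]]' >/dev/null; python3 -c "from h import *;st();nose()"
python3 -m inch '[[0,-0.004,0,0,0,0],[0,-0.004,0,0,0,0],[0,-0.004,0,0,0,0],[0,-0.004,0,0,0,0],[0,-0.004,0,0,0,0],[0,-0.004,0,0,0,0]]' >/dev/null; python3 -c "from h import *;st();nose()"
```

```text
t 14.5 F [1.16 4.4  5.88] w 0.155 g 70.3 q [-0.78  0.42  0.49  2.32 -0.16  0.3   0.95]
nose grill mm [ 62.2 -20.9  58.8] tool z [-0.568 -0.003  0.823]
t 15.1 F [0.78 4.27 7.02] w 0.151 g 70.4 q [-0.74  0.4   0.48  2.35 -0.16  0.28  0.98]
nose grill mm [ 62.2 -44.8  58.7] tool z [-0.568 -0.003  0.823]
```

```bash
python3 -m inch '[[0,-0.004,0,0,0,0],[0,-0.004,0,0,0,0],[0,-0.004,0,0,0,0],[0,-0.004,0,0,0,0],[0,-0.004,0,0,0,0]]' >/dev/null; python3 -c "from h import *;st();nose()"
python3 -m inch '[[0,-0.004,0,0,0,0],[0,-0.004,0,0,0,0],[0,-0.004,0,0,0,0],[0,-0.004,0,0,0,0],[0,-0.004,0,0,0,0]]' >/dev/null; python3 -c "from h import *;st();nose()"
```

```text
t 15.6 F [1.77 4.5  6.79] w 0.151 g 70.5 q [-0.7   0.38  0.47  2.38 -0.15  0.26  1.01]
nose grill mm [ 62.2 -64.7  58.7] tool z [-0.568 -0.003  0.823]
t 16.1 F [0.9  4.24 6.52] w 0.156 g 70.7 q [-0.66  0.37  0.46  2.4  -0.15  0.24  1.04]
nose grill mm [ 62.2 -84.6  58.7] tool z [-0.569 -0.003  0.823]
```

```bash
python3 -m inch '[[0,-0.004,0,0,0,0],[0,-0.004,0,0,0,0],[0,-0.004,0,0,0,0],[0,-0.004,0,0,0,0],[0,-0.004,0,0,0,0]]' >/dev/null; python3 -c "from h import *;st();nose()"
python3 -m inch '[[0,-0.004,0,0,0,0],[0,-0.004,0,0,0,0],[0,-0.004,0,0,0,0],[0,-0.004,0,0,0,0],[0,-0.004,0,0,0,0],[0,-0.001,0,0,0,0],[0,0,0,0,0,0]]' >/dev/null; python3 -c "
from h import *
st();nose()
i,d=manip.get_image('side'); cv2.imwrite('pics/a2.png',cv2.resize(i[220:400,220:420],None,fx=3,fy=3,interpolation=cv2.INTER_CUBIC)[:,:,::-1])"
```

```text
t 16.6 F [0.76 5.19 6.73] w 0.151 g 70.7 q [-0.61  0.36  0.44  2.42 -0.14  0.23  1.08]
nose grill mm [  62.2 -104.8   58.6] tool z [-0.569 -0.003  0.823]
t 17.3 F [-0.21  2.86  8.6 ] w 0.151 g 70.5 q [-0.56  0.34  0.43  2.44 -0.14  0.21  1.11]
nose grill mm [  61.8 -126.9   58.4] tool z [-0.568 -0.001  0.823]
```

View pics/a2.png

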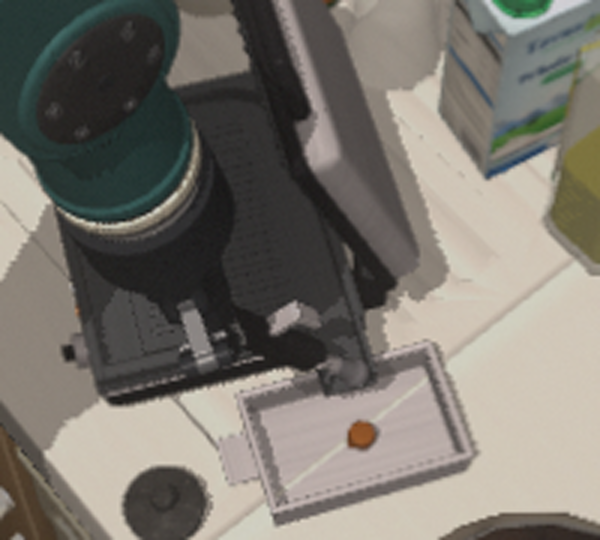

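The crust lies in the tray (crop 362,435), and the lid and tray are unmoved. I'll lift out along the tool axis.

```bash
python3 -m inch '[[0.0039,0,-0.0092,0,0,0],[0.0077,0,-0.0184,0,0,0],[0.0039,0.005,-0.03,0,0,0],[0.0039,0.01,-0.04,0,0,0],[0,0.01,-0.04,0,0,0],[0,0.01,-0.04,0,0,0],[0,0,0,0,0,0]]' 
python3 -c "
from h import *
st();nose()
g=np.load('grasp.npz'); a=(g['p']+[-.0003,0,.10],g['R']); rows(a,ang=.1); rows((g['p']+[-.0003,0,.03],g['R']),start=a,step=.02)"
```

```text
clock: 18.05
tcp_pos: [0.3917, 0.068, 0.353]
tcp_rot: [[-0.891, 0.412, 0.19], [0.405, 0.911, -0.077], [-0.205, 0.008, -0.979]]
contact_force: [0.3, 0.6, -2.2]
gripper_width: 0.154
grasp_force: 69.7
t 18.05 F [ 0.32  0.63 -2.21] w 0.154 g 69.7 q [-1.15 -0.08  0.73  2.29  0.29  0.79  0.53]
nose grill mm [  5.8 -90.6 230.4] tool z [-0.567 -0.006  0.824]
8 rows of [0.006, 0.0295, 0.0095, 0.007, 0.074, -0.0644] dist 0.2478
4 rows of [-0.0068, -0.0, 0.0161, 0.0, 0.0, 0.0] dist 0.07
```

```bash
python3 -c "
from h import *
g=np.load('grasp.npz'); a=(g['p']+[-.0003,0,.16],g['R']); rows(a,ang=.1)"
```

```text
8 rows of [0.0064, 0.0291, 0.0019, 0.007, 0.074, -0.0644] dist 0.2363
```

```bash
python3 -m inch '[[0.0064,0.0291,0.0019,0.007,0.074,-0.0644],[0.0064,0.0291,0.0019,0.007,0.074,-0.0644],[0.0064,0.0291,0.0019,0.007,0.074,-0.0644],[0.0064,0.0291,0.0019,0.007,0.074,-0.0644],[0.0064,0.0291,0.0019,0.007,0.074,-0.0644],[0.0064,0.0291,0.0019,0.007,0.074,-0.0644],[0.0064,0.0291,0.0019,0.007,0.074,-0.0644],[0.0064,0.0291,0.0019,0.007,0.074,-0.0644],[0,0,0,0,0,0],[0,0,0,0,0,0]]' >/dev/null
python3 -c "
from h import *
st()
g=np.load('grasp.npz'); rows((g['p']+[-.0005,0,.08],g['R']))"
```

```text
t 19.05 F [-0.81 -1.36 -1.7 ] w 0.15 g 69.6 q [-1.06  0.41  0.58  1.89 -0.38  1.32  1.35]
2 rows of [-0.0147, 0.0018, 0.0337, -0.0036, -0.0042, -0.0035] dist 0.0736
```

```bash
python3 -m inch '[[-0.0147,0.0018,0.0337,-0.0036,-0.0042,-0.0035],[-0.0147,0.0018,0.0337,-0.0036,-0.0042,-0.0035],[0,0,0,0,0,0],[0,0,0,0,0,0]]' >/dev/null
python3 - <<'E'
from h import *
s=st(); g=np.load('grasp.npz'); rows((g['p']+[-.0005,0,.08],g['R']))
M=T(s['tcp_pos'],s['tcp_rot'])@X
i,d=manip.get_image("side"); K,dc,t,R=cal("side")
im=np.ascontiguousarray(cv2.resize(i[120:290,110:270],None,fx=4,fy=4,interpolation=cv2.INTER_CUBIC)[:,:,::-1])
for q in([0,0,0],[.017,0,.095],[.0265,0,.079],[0,0,.04]):
    m=((M@np.r_[q,1])[:3]-t)@R; p=cv2.projectPoints(np.array([[m[0],-m[1],-m[2]]]),np.zeros(3),np.zeros(3),K,dc)[0].ravel(); print(q,p.round(1))
    cv2.circle(im,tuple(int(v) for v in ((p+.5-[110,120])*4)),3,(0,0,255),1)
cv2.imwrite("pics/h1.png",im[:600])
E
```

```text
t 19.45 F [ 0.49  0.72 -1.13] w 0.151 g 69.5 q [-1.03  0.49  0.55  1.96 -0.44  1.17  1.42]
1 rows of [-0.0003, -0.0004, 0.0027, 0.003, 0.0025, 0.0002] dist 0.0027
[0, 0, 0] [175.7 244. ]
[0.017, 0, 0.095] [173.1 207.2]
[0.0265, 0, 0.079] [179.1 209.8]
[0, 0, 0.04] [171.4 231.4]
```

View pics/h1.png

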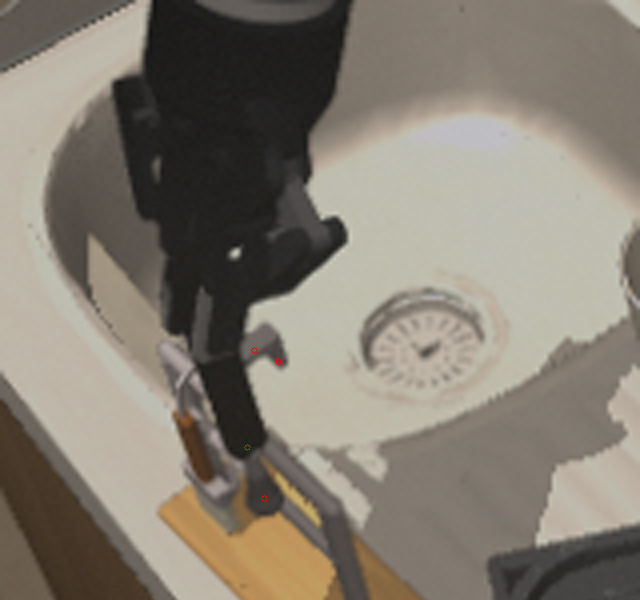

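Predicted markers for the nose (264,498), hook and handle end sit on the real tool, so it hasn't slipped. Lowering onto the bar.

```bash
python3 -m inch '[[-0.0049,-0.0004,0.014,0.003,0.0025,0],[-0.0046,0,0.0111,0,0,0],[-0.0046,0,0.0111,0,0,0],[-0.0046,0,0.0111,0,0,0],[0,0,0,0,0,0],[0,0,0,0,0,0]]' >/dev/null
python3 - <<'E'
from h import *
st(); g=np.load('grasp.npz'); rows((g['p']+[-.0005,0,.03],g['R'])); rows((g['p']+[-.0005,0,.004],g['R']),step=.006)
E
```

```text
t 20.1 F [ 0.44 -0.89 -2.27] w 0.156 g 69.5 q [-1.01  0.56  0.52  2.   -0.49  1.08  1.48]
1 rows of [-0.0, -0.002, 0.0015, 0.0006, 0.0018, 0.0034] dist 0.0025
5 rows of [-0.002, -0.0004, 0.0051, 0.0001, 0.0004, 0.0007] dist 0.0275
```

```bash
python3 -m inch '[[-0.002,-0.0004,0.0051,0.0001,0.0004,0.0007],[-0.002,-0.0004,0.0051,0.0001,0.0004,0.0007],[-0.002,-0.0004,0.0051,0.0001,0.0004,0.0007],[0,0,0,0,0,0]]' >/dev/null; python3 -c "from h import *;st()"
python3 -m inch '[[-0.002,-0.0004,0.0051,0.0001,0.0004,0.0007],[-0.002,-0.0004,0.0051,0.0001,0.0004,0.0007],[0,0,0,0,0,0],[0,0,0,0,0,0]]' >/dev/null
python3 - <<'E'
from h import *
st(); g=np.load('grasp.npz'); rows((g['p']+[-.0003,0,.002],g['R']));rows((g['p']+[-.0,0,.0],g['R']))
E
```

```text
t 20.5 F [-0.19 -0.61 -1.62] w 0.153 g 69.6 q [-1.    0.59  0.51  2.01 -0.5   1.05  1.5 ]
t 20.9 F [-0.6  -0.1  -0.97] w 0.155 g 69.6 q [-0.99  0.6   0.5   2.01 -0.51  1.03  1.51]
1 rows of [-0.001, -0.0002, 0.002, 0.0005, 0.0004, 0.0001] dist 0.0022
1 rows of [-0.002, -0.0002, 0.0037, 0.0005, 0.0004, 0.0001] dist 0.0042
```

Lower in 1 mm steps to feel the bar.

```bash
python3 -m inch '[[-0.0011,0,0.0019,0.0005,0.0004,0],[0,0,0,0,0,0],[0,0,0,0,0,0]]' >/dev/null; python3 -c "from h import *;st()"
python3 -m inch '[[-0.0005,0,0.0009,0,0,0],[0,0,0,0,0,0],[0,0,0,0,0,0]]' >/dev/null; python3 -c "from h import *;st()"
python3 -m inch '[[-0.0004,0,0.0009,0,0,0],[0,0,0,0,0,0],[0,0,0,0,0,0]]' >/dev/null; python3 -c "
from h import *
st(); g=np.load('grasp.npz'); rows((g['p'],g['R']))"
```

```text
t 21.2 F [ 0.13  0.18 -1.59] w 0.158 g 69.6 q [-0.99  0.6   0.5   2.01 -0.52  1.03  1.51]
t 21.5 F [ 0.47 -0.57 -1.59] w 0.154 g 69.6 q [-0.99  0.61  0.5   2.01 -0.52  1.03  1.51]
t 21.8 F [ 0.26 -0.13 -1.39] w 0.156 g 69.6 q [-0.99  0.61  0.5   2.01 -0.52  1.03  1.51]
1 rows of [-0.0001, -0.0003, 0.0002, 0.0003, 0.0002, 0.0002] dist 0.0003
```

```bash
python3 -m inch '[[-0.0002,0,0.0005,0,0,0],[0,0,0,0,0,0],[0,0,0,0,0,0]]' >/dev/null; python3 -c "from h import *;st()"
python3 -m inch '[[-0.0002,0,0.0005,0,0,0],[0,0,0,0,0,0],[0,0,0,0,0,0]]' >/dev/null; python3 -c "from h import *;st()"
python3 -m inch '[[-0.0002,0,0.0005,0,0,0],[0,0,0,0,0,0],[0,0,0,0,0,0]]' >/dev/null; python3 -c "from h import *;st()"
```

```text
t 22.1 F [-0.43 -0.3   2.44] w 0.15 g 69.9 q [-0.99  0.61  0.5   2.01 -0.52  1.03  1.51]
t 22.4 F [-1.71 -0.59  6.79] w 0.15 g 70.5 q [-0.99  0.61  0.5   2.01 -0.52  1.03  1.51]
t 22.7 F [-2.28 -0.49  9.13] w 0.147 g 70.8 q [-0.98  0.61  0.5   2.01 -0.52  1.03  1.51]
```

```bash
python3 -m inch '[[0.0004,0,-0.0009,0,0,0],[0,0,0,0,0,0],[0,0,0,0,0,0]]' >/dev/null; python3 -c "from h import *;st()"
python3 -m inch '[[0,0,0,0,0,0],[0,0,0,0,0,0],[0,0,0,0,0,0],[0,0,0,0,0,0]]' 0.0 20 >/dev/null; python3 -c "from h import *;st()"
```

```text
t 23.0 F [-1.   -0.87  5.9 ] w 0.154 g 70.1 q [-0.99  0.61  0.5   2.01 -0.52  1.03  1.51]
t 23.4 F [-0.66 -0.42  6.41] w 0.152 g 70.1 q [-0.99  0.61  0.5   2.01 -0.52  1.03  1.51]
```

```bash
python3 -m inch '[[0.0003,0,-0.0006,0,0,0],[0,0,0,0,0,0],[0,0,0,0,0,0]]' >/dev/null; python3 -c "from h import *;st()"
python3 -m inch '[[0,0,0,0,0,0],[0,0,0,0,0,0],[0,0,0,0,0,0]]' 0.17 20 >/dev/null; python3 -c "from h import *;st()"
```

```text
t 23.7 F [-1.33  0.01  1.04] w 0.155 g 69.9 q [-0.99  0.61  0.5   2.01 -0.52  1.03  1.51]
t 24.0 F [-0.41 -0.31 -0.28] w 0.17 g 0.1 q [-0.99  0.61  0.5   2.01 -0.52  1.03  1.51]
```

```bash
python3 -m inch '[[0,0,0,0,0,0],[0,0,0,0,0,0]]' 0.22 >/dev/null
python3 -m inch '[[0,0,0,0,0,0],[0,0,0,0,0,0]]' 0.3 >/dev/null
python3 -m inch '[[0,0,0,0,0,0],[0,0,0,0,0,0],[0,0,0,0,0,0],[0,0,0,0,0,0],[0,0,0,0,0,0]]' 0.6 >/dev/null
python3 - <<'E'
from h import *
s=st(); p=np.array(s['tcp_pos']),np.array(s['tcp_rot']); rows((p[0]+[0.02,0,.05],p[1]),step=.02); rows((p[0]+[0,0,.12],p[1]),step=.02)
i,d=manip.get_image("side"); cv2.imwrite("pics/r1.png",cv2.resize(i[120:290,110:270],None,fx=3,fy=3,interpolation=cv2.INTER_CUBIC)[:,:,::-1])
E
```

```text
t 24.9 F [-0.48 -0.21 -0.4 ] w 0.601 g 0.0 q [-0.99  0.61  0.5   2.01 -0.52  1.03  1.51]
3 rows of [0.0003, -0.0006, -0.0179, 0.0, 0.0, 0.0] dist 0.0539
6 rows of [0.0077, 0.0, -0.0185, 0.0, 0.0, 0.0] dist 0.12
```

View pics/r1.png

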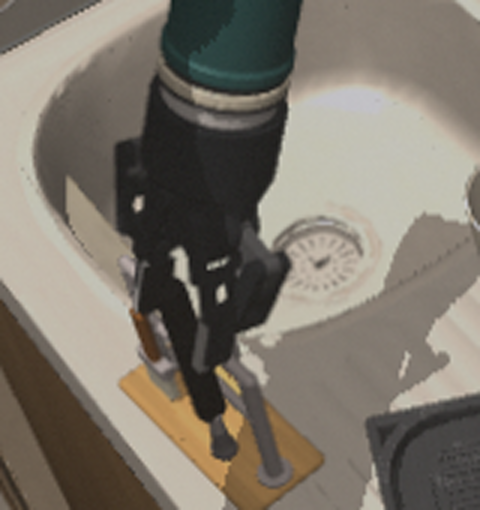

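The scraper hangs between the open fingers (nose at crop 224,440). Backing off along the finger axis, then checking.

```bash
python3 -m inch '[[0,0,-0.01,0,0,0],[0,0,-0.02,0,0,0],[0,0,-0.02,0,0,0],[0,0,-0.03,0,0,0],[0,0,-0.03,0,0,0],[0,0,-0.03,0,0,0],[0,0.0,-0.03,0,0,0],[0,0,0,0,0,0],[0,0,0,0,0,0],[0,0,0,0,0,0],[0,0,0,0,0,0],[0,0,0,0,0,0]]'
python3 - <<'E'
from h import *
s=st()
vv,uu=np.mgrid[195:295,135:225]; uv=np.c_[uu.ravel(),vv.ravel()]
for k in range(2):
    i,d=manip.get_image("side"); P=cloud("side",d,uv); v=i[uv[:,1],uv[:,0]].max(1)
    m=(P[:,2]>.19)&(P[:,2]<.212)&(v<90)&(abs(P[:,0]-.384)<.03)&(abs(P[:,1]-.303)<.03); print(m.sum(),P[m].mean(0).round(4))
j,_=manip.get_image("top")
z=lambda i,x,y,w,h,k:cv2.resize(i[y:y+h,x:x+w],None,fx=k,fy=k,interpolation=cv2.INTER_CUBIC)
cv2.imwrite("pics/f1.png",np.hstack([z(i,110,120,160,180,2.5),z(i,220,200,160,180,2.5)])[:,:,::-1])
E
```

```text
clock: 26.15
tcp_pos: [0.4526, 0.3093, 0.3326]
tcp_rot: [[-0.918, -0.086, -0.386], [-0.079, 0.996, -0.033], [0.388, -0.0, -0.922]]
contact_force: [0.8, 0.7, 0.0]
gripper_width: 0.601
grasp_force: 0.0
t 26.15 F [0.77 0.66 0.03] w 0.601 g 0.0 q [-0.98  0.49  0.58  1.76 -0.39  1.38  1.4 ]
86 [0.3827 0.2998 0.1987]
90 [0.3827 0.2997 0.1984]
```

View pics/f1.png

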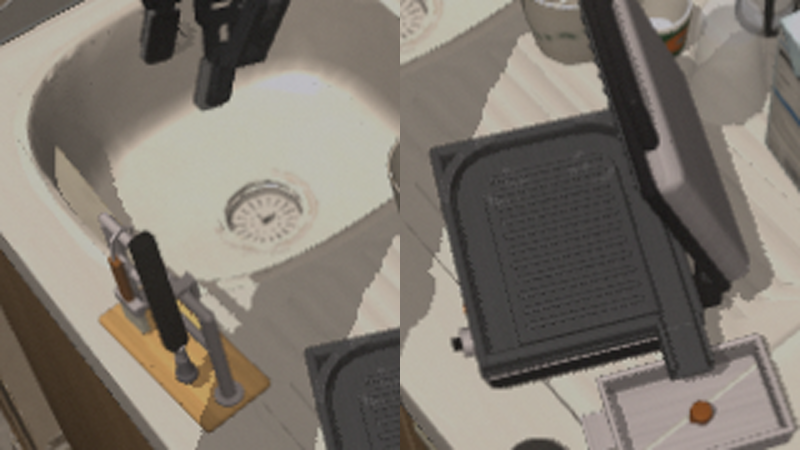

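The scraper hangs still at the same place as at the start, the channel is empty, the crust is in the tray (crop 702,412), and the gripper is clear.

```bash
python3 -c "
from workcell import manip
print(manip.hand_in())"
```

```text
the job is handed in; nothing more can be done
None
```

The crust is in the drip tray, the scraper hangs still on the rail with the gripper clear of it, and the job was handed in after about 26 s; the nose's pressing force was mostly 4–9 N but reached about 16 N briefly near the end of the left leg.

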